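Unclamp set gel cassettes and make up the running tank

TASK

The gels in the casting station have set. Swing all three toggle clamps fully open and leave them open so that the foam gaskets can recover, and stand every glass cassette upright in a slot of its own in the running tank, fully down; never lay a cassette flat. The tank only holds buffer with all four slots filled, so close each slot that is left with a white buffer dam lifted off its drying hook, also fully down, and leave any dam you do not need hanging.

Things in the scene. Friction and masses are not known exactly. Their poses are not given: they have to be found in the camera images.
- station: casting station: fixed aluminium base 190 x 212 mm; origin on the bench, z up. Three places side by side at x -56, 0, +56 mm, each along y about y = 0: a foam gasket 15 mm above the bench between two white end guides, 62 mm high, with 3 mm of play (lift a cassette straight up 55 mm to clear them). At -y of each, a toggle clamp on an 80 mm high bridge (y -66 to -132 mm).
- clamp0_handle (a joint): first (station x -56 mm) clamp's handle hinge, rad: 0 shut and locked (handle upright, arm level over the place); 1.12 fully open (handle swung back toward station -y, arm upright). The first 0.2 passes the centre and hardly lifts the arm, then the arm turns 1.5 times as far. Stays where left; 1 to 4 N at the grip moves it.
- clamp0_grip (a point): point in the first (station x -56 mm) clamp's handle, 10 mm below its top end: an upright black round grip, 17 mm thick, 44 mm long. Shut, it is 181 mm above the bench; the hinge lies 18 mm further to station -y and 78 mm lower, its axis along station x. Opening takes the point back along that arc, to about 80 mm further toward -y and 28 mm lower.
- clamp0_tip (a point): rubber tip's underside at the end of the first (station x -56 mm) clamp's steel arm. Shut: it touches the cassette's upper edge 20 mm to -y of the middle, and the arm (17 mm wide, 117 to 136 mm above the bench, station y -96 to -10) bars the cassette. Open: the arm stands up at station y below -45 mm, up to 205 mm above the bench.
- clamp1_handle (a joint): middle (station x 0) clamp's handle hinge, rad: 0 shut and locked (handle upright, arm level over the place); 1.12 fully open (handle swung back toward station -y, arm upright). The first 0.2 passes the centre and hardly lifts the arm, then the arm turns 1.5 times as far. Stays where left; 1 to 4 N at the grip moves it.
- clamp1_grip (a point): point in the middle (station x 0) clamp's handle, 10 mm below its top end: an upright black round grip, 17 mm thick, 44 mm long. Shut, it is 181 mm above the bench; the hinge lies 18 mm further to station -y and 78 mm lower, its axis along station x. Opening takes the point back along that arc, to about 80 mm further toward -y and 28 mm lower.
- clamp1_tip (a point): rubber tip's underside at the end of the middle (station x 0) clamp's steel arm. Shut: it touches the cassette's upper edge 20 mm to -y of the middle, and the arm (17 mm wide, 117 to 136 mm above the bench, station y -96 to -10) bars the cassette. Open: the arm stands up at station y below -45 mm, up to 205 mm above the bench.
- clamp2_handle (a joint): last (station x +56 mm) clamp's handle hinge, rad: 0 shut and locked (handle upright, arm level over the place); 1.12 fully open (handle swung back toward station -y, arm upright). The first 0.2 passes the centre and hardly lifts the arm, then the arm turns 1.5 times as far. Stays where left; 1 to 4 N at the grip moves it.
- clamp2_grip (a point): point in the last (station x +56 mm) clamp's handle, 10 mm below its top end: an upright black round grip, 17 mm thick, 44 mm long. Shut, it is 181 mm above the bench; the hinge lies 18 mm further to station -y and 78 mm lower, its axis along station x. Opening takes the point back along that arc, to about 80 mm further toward -y and 28 mm lower.
- clamp2_tip (a point): rubber tip's underside at the end of the last (station x +56 mm) clamp's steel arm. Shut: it touches the cassette's upper edge 20 mm to -y of the middle, and the arm (17 mm wide, 117 to 136 mm above the bench, station y -96 to -10) bars the cassette. Open: the arm stands up at station y below -45 mm, up to 205 mm above the bench.
- cassette0: glass cassette of the first (station x -56 mm) place; absent in some starts. Upright pale glass slab, 101 mm wide (its y), 82 mm high, 8.5 mm thick (9.4 at the white strips by its ends), 0.08 kg. Origin at the middle of its lower edge, z up, x across its thickness. Starts on the gasket under the shut clamp, upper edge 97 mm above the bench.
- cassette1: glass cassette of the middle (station x 0) place; absent in some starts. Upright pale glass slab, 101 mm wide (its y), 82 mm high, 8.5 mm thick (9.4 at the white strips by its ends), 0.08 kg. Origin at the middle of its lower edge, z up, x across its thickness. Starts on the gasket under the shut clamp, upper edge 97 mm above the bench.
- cassette2: glass cassette of the last (station x +56 mm) place; absent in some starts. Upright pale glass slab, 101 mm wide (its y), 82 mm high, 8.5 mm thick (9.4 at the white strips by its ends), 0.08 kg. Origin at the middle of its lower edge, z up, x across its thickness. Starts on the gasket under the shut clamp, upper edge 97 mm above the bench.
- tank: running tank: loose clear open box, 180 mm (x) by 126 mm (y), 56 mm high, grey rim, 0.9 kg. Origin at the middle of its underside, z up. Four slots at x -60, -20, 20, 60 mm between pairs of grey ribs 53 mm high on both long walls: 13 mm wide at the floor, 23 mm at the top. A plate stands in a slot along the tank's y, 8 mm of play at each end; a cassette's top is then 86 mm, a dam's 126 mm up.
- slot0 (a point): middle of the floor of slot 0 of the tank (tank x -60 mm), 4 mm above the bench; axes as the tank's
- slot1 (a point): middle of the floor of slot 1 of the tank (tank x -20 mm), 4 mm above the bench; axes as the tank's
- slot2 (a point): middle of the floor of slot 2 of the tank (tank x 20 mm), 4 mm above the bench; axes as the tank's
- slot3 (a point): middle of the floor of slot 3 of the tank (tank x 60 mm), 4 mm above the bench; axes as the tank's
- hooks: drying stand, fixed: grey foot with two steel wire hooks at y -62 and +62 mm. Origin on the bench, z up. Each hook is a level rod 6 mm thick, top 119 mm above the bench, from a post of the same height at x +32 mm to x -34 mm, its end turned up 4 mm. The dams hang across the rods at about x -15 mm: lift one 6 to 11 mm, then move it toward the stand's -x, past x -42 mm, to clear the hook.
- dam0: buffer dam on the hook at the stand's y -62 mm: upright white plate 101 mm wide (its y), 82 mm high, 9 mm thick, topped by a loop: bar 52 mm wide and 22 mm high over an opening 36 x 18 mm; 122 mm high in all, 0.06 kg. Origin at the middle of its lower edge, z up, x across its thickness. Hangs by the bar, lower edge 19 mm above the bench.
- dam1: buffer dam on the hook at the stand's y 62 mm: upright white plate 101 mm wide (its y), 82 mm high, 9 mm thick, topped by a loop: bar 52 mm wide and 22 mm high over an opening 36 x 18 mm; 122 mm high in all, 0.06 kg. Origin at the middle of its lower edge, z up, x across its thickness. Hangs by the bar, lower edge 19 mm above the bench.

How it is judged:
By the outcome, as a careful person would: the job done as asked, in the order asked, and still so for the second after the job is handed in, with the robot touching nothing.
Of cassette0, cassette1, cassette2 only 2 to 3 are there at a start; the rules pass over those that are not, and their reading is None.
At some moment in a run one of tank may be knocked a few centimetres aside while the robot is not near it.
It also fails if it takes over 176 s, if anything falls off the work surface, if the arm or the gripper's body presses on something with over 40 N, if the wrist force passes 120 N, or if a joint passes its speed limit or range.

ROBOT

A 6-joint arm with a two-finger parallel gripper is mounted at the origin on a cart in front of the work surface, level with it; the furniture and walls round the work are solid. World frame = base frame: x ahead of the robot, y to its left, z up, the work surface at z = 0. Lengths are in m, angles in rad, forces in N, time in s.
With the tool pointing down it reaches from about 0.275 to 0.775 m from the base axis. Payload 14.6 kg.
Tool frame: the origin (TCP) lies on the centre line of the jaws, within the pads' length; the fingertips stand 22 mm ahead of it and the grasp point (between the pads) lies 3 mm ahead of it; z points along the fingers, y is the line along which they close (so a half turn about z gives the same grasp; the last joint's range is limited). The gripper opens to 85 mm and grips with 20 to 120 N. Pads are 22 mm wide; open, the fingers measure 114 mm over their backs; the gripper's body (76 mm by 85 mm) begins 54 mm behind the grasp point. The pads swing forward as they close: fully open they stand 13 mm farther back than shut.
Start: joints at [1.194, 0.263, -0.048, 1.259, 0, 1.415], TCP at [0.115, 0.512, 0.253] pointing down, gripper open.
Joint ranges: [-2.65, 2.65], [-0.89, 1.7], [-1.18, 1.37], [-2.13, 2.11], [-1.35, 1.29], [-3.14, 3.14]. Speed limits (rad/s): [1.89, 1.89, 2.57, 2.79, 3.14, 3.14].

INTERFACE

Orientations are given as a rotation vector (axis times angle).
In Python, from station import ctrl gives the robot as it stands.
- The arm moves only by the tool play_rows, never from a script. Its argument "commands" is a list of rows, each a list of 2 entries, a list of its own where there are three numbers: the shift along the tool's x, y, z in m, then the turn about the tool's z in rad. In form: [[[tx, ty, tz], twist], ...]. A call has 1 to 8 rows; each row is the pose to reach, as a shift and turn from the pose commanded when the call began, along the tool's axes at that moment; what a row does not reach only later rows make up. A row lasts 1/10 s, in which the tool goes at most 50 mm and 8.59 degrees, less where a joint would pass 70% of its speed; a pose out of reach is approached as far as the arm can. A call with a gripper value outside its range is refused whole. "fingers" is the gripper's target within -1 to 1 (shut at 1, half-way at 0, fully open at -1), set as the call begins (left out, the last holds). The fingers move at their own pace and stop on an object; "force" is the grip in N (left out, the last holds). Time passes only in rows, so rows that repeat a pose let the fingers close. It gives the time, the measured TCP pose, the force, the opening and the grip force at its end, in the units of the state.
- ctrl.sense(): the state, without advancing time (a new reading comes with each control period).
- ctrl.camera(name): name is "scene" or "top" or "wrist"; returns (picture, depth): 420x560x3 uint8, red, green, blue; 420x560 float32, m along the optical axis (not along the pixel's ray), 0 where there is no reading.
- ctrl.camera_model(name): a dict with "K" (3x3 intrinsics, pixels), "xyz" and "attitude" of the camera in the world; the wrist camera has in their place "T_tool_cam" (4x4, takes a point from camera to tool coordinates, whose origin is the TCP and whose axes are the flange's). Camera axes: x right, y down, z forward; pixel columns grow to the right and rows downward; lengths in m; the calibration is good to about 2 mm. The wrist camera is an equidistant fisheye: a pixel r from the principal point sees the ray r / f radians off the axis. A picture is of the moment at which its call begins: read the wrist's pose just before it. camera_model takes no time and is no camera call.
- ctrl.hand_in(): hands the job in; it is judged then, once.
Trained networks look in the newest picture that a camera, given by its name, has taken for a name from the list of things; names that differ only in an ending like _2 or _b are one class to them, and where a whole thing is asked for, a point or a joint stands for the part that bears it (a point fixed in the world has none). Each returns a list of dicts, best first, with "conf" (0 to 1); they miss things now and then, are a little off and sometimes report something else, mostly with a low value. They report only what shows in the picture. A call takes as long as a camera call.
- ctrl.trace(camera, thing): "pixels" (420x560 bool, what is visible of it) and "bbox" ([left, top, width, height] in pixels, round what is visible of it).
The state is a dict: "clock": time; "qpos": joint angles; "qd": joint speeds; "effort": joint torques, N m; "eef_pos": TCP position; "tool_rot": TCP orientation; "wrist_force": force on the tool from outside, world axes, zero at the start; "moment": the same for the moment, N m; "opening": finger opening in m; "grasp_force": force on a finger pad.
Only numpy, scipy, OpenCV 4.12 (cv2) and the standard library are available. Lean on these libraries where they do the work, as an engineer would, in place of code of your own. Each camera call takes 0.05 s, during which the arm holds its last target. There are 200 camera calls.

## Working session

There is one attempt and no reset: what is moved stays moved. The work goes in short steps, Python scripts to look and compute and a tool call to move; the robot and the scene stay as the last step left them, time stands still between calls to the robot, and variables do not carry over. Pictures are saved under pics/ and viewed, at most 14 in all, crops included, and the job is handed in when it is done.

Besides the shell and the picture viewer there is one more tool, called after "Call:" as name(argument=value, ...), one argument or row to a line, values as JSON. play_rows: Moves the arm, as the interface text tells. Its arguments: {"type":"object","properties":{"commands":{"type":"array","items":{"type":"array"}},"fingers":{"type":"number"},"force":{"type":"number"}},"required":["commands"]}

```bash
ls; mkdir -p pics
python3 - <<'E'
from station import ctrl
import cv2,numpy as np
s=ctrl.sense();print({k:np.round(v,3) for k,v in s.items()})
ims=[]
for n in("scene","top"):
    p,d=ctrl.camera(n);m=ctrl.camera_model(n);print(n,m)
    np.savez(f'{n}0.npz',p=p,d=d)
    cv2.imwrite(f'pics/{n}0.png',p[:,:,::-1])
print(ctrl.camera_model("wrist"))
E
```

```text
pics
{'clock': np.float64(0.0), 'qpos': array([ 1.194,  0.264, -0.049,  1.259,  0.   ,  1.415]), 'qd': array([-0.   ,  0.   ,  0.001,  0.001, -0.   , -0.001]), 'effort': array([ 5.0000e-03, -6.3763e+01,  3.8455e+01,  1.4000e-02,  0.0000e+00,
       -0.0000e+00]), 'eef_pos': array([0.115, 0.512, 0.253]), 'tool_rot': array([-3.480e-01, -3.122e+00,  2.000e-03]), 'wrist_force': array([ 1.38 ,  0.261, -0.053]), 'moment': array([ 0.002, -0.008,  0.018]), 'grasp_force': np.float64(0.0), 'opening': np.float64(0.086)}
scene {'K': array([[434.47938617,   0.        , 278.53740114],
       [  0.        , 434.47938617, 217.6149642 ],
       [  0.        ,   0.        ,   1.        ]]), 'xyz': array([-0.1659231 , -0.49595867,  0.92126298]), 'attitude': array([-2.12607008,  0.9650539 , -0.4117381 ])}
top {'K': array([[497.6230553 ,   0.        , 273.02112095],
       [  0.        , 497.6230553 , 221.39643932],
       [  0.        ,   0.        ,   1.        ]]), 'xyz': array([0.29014768, 0.12113946, 1.48529073]), 'attitude': array([-2.13490312,  2.17034792, -0.18042855])}
{'K': array([[325.1922621 ,   0.        , 281.12250907],
       [  0.        , 325.1922621 , 211.36732203],
       [  0.        ,   0.        ,   1.        ]]), 'T_tool_cam': array([[-5.66362803e-04, -9.51406833e-01, -3.07936223e-01,
         7.90765021e-02],
       [ 9.99999834e-01, -5.07606155e-04, -2.70909164e-04,
        -7.91419951e-04],
       [ 1.01434507e-04, -3.07936325e-01,  9.51406963e-01,
        -1.21090570e-01],
       [ 0.00000000e+00,  0.00000000e+00,  0.00000000e+00,
         1.00000000e+00]])}
```

View pics/top0.png

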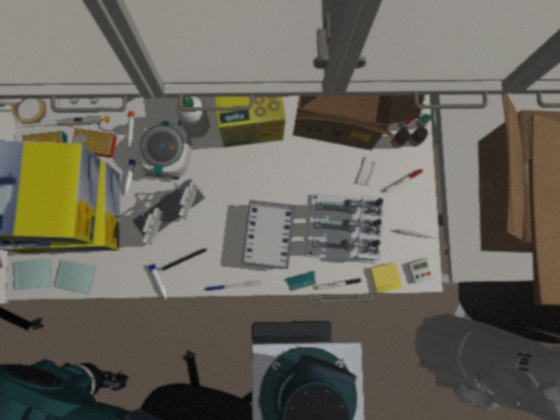

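View pics/scene0.png

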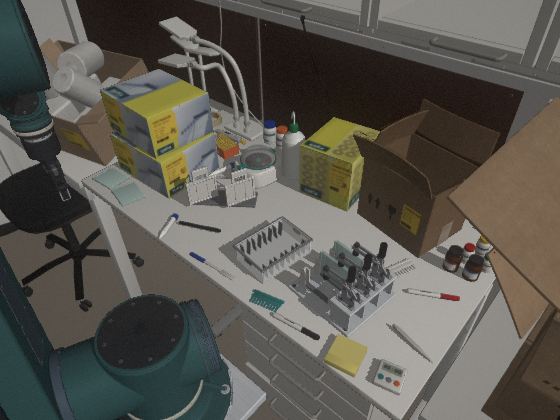

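Top view: the tank is near (268,233), the station near (345,228) with its clamps to the right, and the hooks stand near (170,210), turned at an angle. Next I'll trace the objects and fit poses.

```bash
cat > h.py <<'E'
from station import ctrl
import numpy as np,cv2
from scipy.spatial.transform import Rotation as R
def cloud(n,d,M=None):
    m=ctrl.camera_model(n);K=m['K'];v,u=np.mgrid[:420,:560]
    a=(u-K[0,2])/K[0,0];b=(v-K[1,2])/K[1,1]
    if n=='wrist':
        r=np.hypot(a,b)+1e-9;t=np.tan(np.minimum(r,1.5))/r;a=a*t;b=b*t
        T=m['T_tool_cam'];P=np.stack([a*d,b*d,d],-1)@T[:3,:3].T+T[:3,3]
        s=M or ctrl.sense();return P@R.from_rotvec(s['tool_rot']).as_matrix().T+s['eef_pos']
    return np.stack([a*d,b*d,d],-1)@R.from_rotvec(m['attitude']).as_matrix().T+m['xyz']
def snap(n):
    s=ctrl.sense();p,d=ctrl.camera(n);return p,d,cloud(n,d,s)
def rect(P):
    r=cv2.minAreaRect((P[:,:2]*1000).astype(np.float32));return np.round(r[0],1),np.round(r[1],1),round(r[2],1)
E
python3 - <<'E'
from h import *
for n in("top","scene"):
    p,d,P=snap(n)
    for t in["station","tank","hooks","dam0","cassette0","clamp0_grip","clamp0_tip"]:
        for i,o in enumerate(ctrl.trace(n,t)):
            if o['conf']<.3: continue
            m=o['pixels']&(d>0);np.save(f'm_{n}_{t}_{i}.npy',o['pixels']);Q=P[m]
            print(n,t,i,round(o['conf'],2),o['bbox'],m.sum(),*rect(Q), 'z',np.round(np.percentile(Q[:,2],[2,50,98]),3), np.round(np.median(Q,0),3))
    np.savez(n+'0.npz',p=p,d=d,P=P)
E
```

```text
top station 0 0.63 [303.6, 195.2, 81.8, 68.8] 4229 [ 489.  -128.6] [226.9 194.3] 83.3 z [0.004 0.016 0.186] [ 0.474 -0.13   0.016]
top tank 0 0.63 [244.3, 202.4, 49.3, 68.6] 2800 [468.6 105.3] [132.8 185.2] 82.2 z [-0.002  0.006  0.06 ] [0.472 0.106 0.006]
top hooks 0 0.57 [137.9, 178.6, 65.1, 59.9] 1251 [551.1 403.6] [ 98.  223.3] 31.1 z [-0.     0.011  0.121] [0.556 0.406 0.011]
top hooks 1 0.51 [368.3, 239.2, 11.8, 8.4] 57 [ 422.9 -188.2] [38.9 14.7] 84.2 z [0.108 0.185 0.195] [ 0.423 -0.175  0.185]
top dam0 0 0.67 [182.1, 184.6, 16.3, 36.2] 325 [564.3 332.8] [16.4 98.8] 71.1 z [0.023 0.09  0.144] [0.563 0.335 0.09 ]
top cassette0 0 0.8 [317.3, 200.0, 35.7, 12.4] 240 [545.7 -92.3] [95.8 15.1] 83.5 z [0.019 0.074 0.113] [ 0.545 -0.089  0.074]
top cassette0 1 0.64 [322.3, 220.5, 31.2, 8.3] 161 [497.4 -88.9] [90.8 27.5] 79.0 z [0.02  0.077 0.125] [ 0.489 -0.088  0.077]
top clamp0_grip 0 0.64 [369.0, 237.0, 14.3, 6.9] 77 [ 427. -189.] [23.5 39.1] 25.6 z [0.078 0.173 0.195] [ 0.423 -0.177  0.173]
top clamp0_tip 0 0.4 [343.5, 201.8, 31.9, 5.6] 105 [ 550.8 -145.8] [77.8 38. ] 83.5 z [0.1
[... 636 characters left out ...]
 z [0.04  0.122 0.137] [ 0.424 -0.123  0.122]
scene dam0 0 0.86 [225.5, 165.7, 30.7, 41.1] 782 [601.8 363.6] [163.7  88.1] 35.6 z [0.021 0.071 0.139] [0.563 0.335 0.071]
scene cassette0 0 0.63 [315.8, 248.3, 32.5, 39.0] 379 [463.4 -83.6] [107.1  60.7] 80.8 z [0.019 0.082 0.126] [ 0.485 -0.088  0.082]
scene cassette0 1 0.54 [334.8, 241.4, 28.3, 24.2] 261 [542.  -96.6] [100.7  12.3] 84.7 z [0.054 0.086 0.098] [ 0.542 -0.086  0.086]
scene clamp0_grip 0 0.55 [350.0, 266.7, 7.1, 29.7] 197 [ 422.7 -184.3] [22.8 29. ] 19.7 z [0.105 0.156 0.191] [ 0.417 -0.183  0.156]
scene clamp0_tip 0 0.8 [320.7, 266.1, 27.6, 19.9] 237 [ 449.2 -122.7] [106.8  63.9] 83.1 z [0.041 0.123 0.136] [ 0.424 -0.122  0.123]
```

Run:
```python
from h import *
t=np.load('top0.npz');s=np.load('scene0.npz')
a=cv2.resize(t['p'][185:275,235:395],None,fx=5,fy=5,interpolation=2)[:,:,::-1]
b=cv2.resize(s['p'][215:345,225:405],None,fx=4,fy=4,interpolation=2)[:,:,::-1]
b=cv2.resize(b,(490,354));a=cv2.resize(a,(800,450))
cv2.imwrite('pics/c1.png',cv2.resize(s['p'][230:345,280:410],None,fx=5,fy=5,interpolation=2)[:,:,::-1])
cv2.imwrite('pics/c2.png',a)
P=np.load('top0.npz')['P']
# height map of station region
for z0,z1,nm in((.085,.105,'cass'),(.168,.2,'grips'),(.110,.14,'arms')):
    for x0 in (.39,.455,.515):
        pass
    m=(P[...,2]>z0)&(P[...,2]<z1)&(abs(P[...,0]-.485)<.13)&(abs(P[...,1]+.13)<.15)
    n,l,st,c=cv2.connectedComponentsWithStats(m.astype(np.uint8))
    for i in range(1,n):
        if st[i,4]>6: Q=P[l==i];print(nm,st[i],*rect(Q),np.round(Q.mean(0),3))
m=(P[...,2]>.045)&(P[...,2]<.07)&(abs(P[...,0]-.47)<.13)&(abs(P[...,1]-.105)<.09)
Q=P[m];print('rim',m.sum(),*rect(Q));
print(cv2.boxPoints(cv2.minAreaRect((Q[:,:2]*1000).astype(np.float32))).round())
m=(P[...,2]>.1)&(P[...,2]<.16)&(abs(P[...,0]-.55)<.13)&(abs(P[...,1]-.4)<.11)
n,l,st,c=cv2.connectedComponentsWithStats(m.astype(np.uint8))
for i in range(1,n):
    if st[i,4]>6: Q=P[l==i];print('hk',st[i],*rect(Q),np.round(Q.mean(0),3))
```

```text
cass [321 200  26   7  91] [548.9 -79.9] [69.9 13.1] 81.7 [ 0.548 -0.078  0.096]
cass [351 203   6   2   8] [ 545.7 -135.7] [13.9  4.3] 88.0 [ 0.545 -0.135  0.098]
cass [364 208  18   8  44] [ 520.9 -192.5] [17.5 48.3] 4.8 [ 0.523 -0.191  0.092]
cass [320 220  23   6  81] [493.9 -71.5] [64.3  9.7] 83.8 [ 0.493 -0.071  0.095]
cass [349 223   7   2  13] [ 488.6 -130.5] [ 3.3 16.6] 2.3 [ 0.488 -0.131  0.097]
cass [366 230  16   6  41] [ 462.6 -190.1] [40.9 13. ] 86.9 [ 0.465 -0.192  0.093]
cass [363 249  11   5  26] [ 408.5 -173.3] [29.1 11. ] 78.4 [ 0.411 -0.171  0.09 ]
cass [374 251   5   4   8] [ 405.9 -195.6] [10.4  8.1] 89.0 [ 0.405 -0.197  0.09 ]
grips [376 198   8   7  42] [ 535.2 -191.3] [15.4 16.7] 44.4 [ 0.534 -0.19   0.187]
grips [375 219   7   7  40] [ 479.6 -183.5] [15.4 13.3] 1.0 [ 0.479 -0.183  0.187]
grips [373 240   8   7  42] [ 423.9 -178.1] [16.5 14.7] 89.0 [ 0.424 -0.177  0.186]
arms [345 199  36  12 170] [ 540.7 -157.3] [102.7  26.4] 81.6 [ 0.539 -0.154  0.129]
arms [343 219  33  11 155] [ 482.9 -145. ] [92.  24.9] 85.0 [ 0.483 -0.144  0.129]
arms [341 239  34  11 154] [ 427.6 -138.3] [91.4 24.5] 85.6 [ 0.428 -0.138  0.127]
rim 721 [468.  105.6] [133.9 188.4] 82.5
[[366.  52.]
 [553.  27.]
 [570. 160.]
 [383. 184.]]
hk [175 182  20  30 180] [573.7 334. ] [78.9 51.2] 11.9 [0.572 0.337 0.124]
hk [138 208  21  34 208] [495.8 436.2] [89.8 53.7] 8.5 [0.497 0.438 0.122]
```

View pics/c1.png

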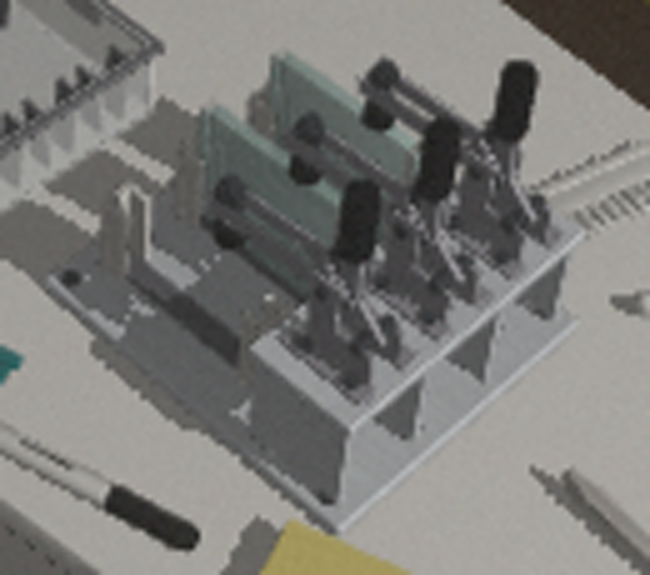

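View pics/c2.png

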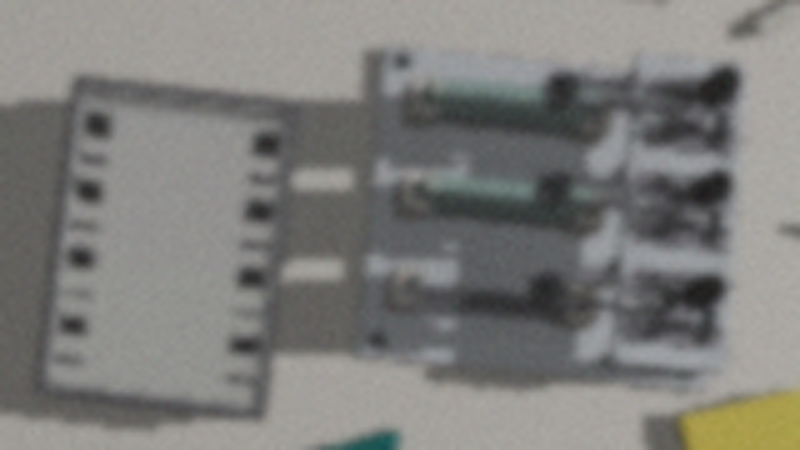

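Two cassettes are present, in the middle and last places. The first place, nearest the robot, is empty, so both dams are needed. The station is yawed about −7°. I'll move above the station for a precise look with the wrist camera.

```bash
cat >> h.py <<'E'
def go(x,y,z,yaw):  # yaw (deg) of tool x in world, tool down
    s=ctrl.sense();M=R.from_rotvec(s['tool_rot']).as_matrix()
    t=M.T@(np.array([x,y,z])-s['eef_pos']);cur=np.degrees(np.arctan2(M[1,0],M[0,0]))
    tw=(cur-yaw+180)%360-180
    print('shift',np.round(t,4),'twist',round(np.radians(tw),3),'dist',round(np.linalg.norm(t),3),'cur yaw',round(cur,2),'tilt',np.round(M[:,2],3),'clk',round(float(s['clock']),1),'F',np.round(s['wrist_force'],1))
E
python3 -c "
from h import *
go(.48,-.10,.36,83.3)"
```

```text
shift [-0.4902 -0.517  -0.1068] twist 1.466 dist 0.72 cur yaw 167.29 tilt [-0.  0. -1.] clk 0.9 F [ 0.3  0.1 -0.5]
```

Call:
play_rows(
  commands=[
    [[0,0,-0.05],0.15],
    [[-0.05,-0.05,-0.09],0.3],
    [[-0.25,-0.25,-0.107],0.75],
    [[-0.49,-0.517,-0.107],1.466],
    [[-0.49,-0.517,-0.107],1.466],
    [[-0.49,-0.517,-0.107],1.466],
    [[-0.49,-0.517,-0.107],1.466],
    [[-0.49,-0.517,-0.107],1.466],
  ],
  fingers=1,
)

```text
clock: 1.7
eef_pos: [0.2913, 0.2188, 0.3443]
tool_rot: [2.046, 2.383, 0.001]
wrist_force: [0.9, 1.5, 0.2]
opening: -0.0
grasp_force: 0.0
```

```bash
python3 -c "
from h import *
go(.48,-.10,.36,83.3)"
```

```text
shift [-0.3437  0.1383 -0.0157] twist 0.269 dist 0.371 cur yaw 98.7 tilt [ 0.001  0.    -1.   ] clk 1.7 F [0.9 1.5 0.2]
```

Call:
play_rows(
  commands=[
    [[-0.344,0.138,-0.016],0.269],
    [[-0.344,0.138,-0.016],0.269],
    [[-0.344,0.138,-0.016],0.269],
    [[-0.344,0.138,-0.016],0.269],
    [[-0.344,0.138,-0.016],0.269],
    [[-0.344,0.138,-0.016],0.269],
    [[-0.344,0.138,-0.016],0.269],
    [[-0.344,0.138,-0.016],0.269],
  ],
)

```text
clock: 2.5
eef_pos: [0.4826, -0.1008, 0.3594]
tool_rot: [-2.344, -2.091, 0.001]
wrist_force: [-0.5, 0.9, 0.1]
opening: 0.0002
grasp_force: 0.0
```

Run:
```python
from h import *
go(.48,-.10,.36,83.3)
p,d,P=snap('wrist');np.savez('w1.npz',p=p,d=d,P=P);cv2.imwrite('pics/w1.png',p[:,:,::-1])
for nm,z0,z1 in(('cass',.088,.105),('grips',.178,.2),('arms',.115,.145),('guides',.052,.07)):
    m=(P[...,2]>z0)&(P[...,2]<z1)&(abs(P[...,0]-.485)<.13)&(abs(P[...,1]+.13)<.15)
    n,l,st,c=cv2.connectedComponentsWithStats(m.astype(np.uint8))
    for i in range(1,n):
        if st[i,4]>60: Q=P[l==i];print(nm,st[i],*rect(Q),np.round(np.median(Q,0),4))
```

```text
shift [ 0.0005 -0.0026 -0.0006] twist 0.003 dist 0.003 cur yaw 83.48 tilt [-0. -0. -1.] clk 2.5 F [-0.5  0.9  0.1]
cass [282 123   9  55 377] [491.9 -71.7] [63.6  9.5] 82.4 [ 0.4914 -0.0714  0.0975]
cass [326 124  12  57 443] [546.  -79.4] [67.4 11.7] 81.1 [ 0.5461 -0.0771  0.0974]
cass [282 195   8  12  84] [ 483.8 -133.5] [14.4  8.6] 83.5 [ 0.4839 -0.1339  0.0975]
grips [224 262  17  19 243] [ 422.1 -177.6] [15.5 15.5] 18.0 [ 0.4231 -0.1752  0.1903]
grips [331 263  17  19 245] [ 533.1 -191. ] [15.1 15.5] 45.3 [ 0.5324 -0.1884  0.1904]
arms [227 177  24  77 887] [ 424.4 -140.8] [96.8 27.3] 86.7 [ 0.4293 -0.1394  0.1275]
arms [275 178  23  77 794] [ 482.9 -145.6] [91.7 26.3] 83.3 [ 0.4844 -0.144   0.1298]
arms [320 178  24  77 924] [ 535.1 -154.2] [97.5 27.7] 87.3 [ 0.5375 -0.1525  0.1293]
guides [233 115  19  14 173] [439.4 -32.3] [17.  23.1] 82.0 [ 0.4396 -0.0295  0.0624]
guides [278 115  16  14 145] [494.8 -39.2] [16.7 19.2] 83.5 [ 0.4947 -0.0365  0.0622]
guides [317 116  22  89 350] [542.5 -96. ] [118.2  23.1] 81.0 [ 0.5409 -0.0764  0.062 ]
guides [246 191   7  14  79] [ 434.4 -134.1] [17.1  8.4] 83.3 [ 0.4357 -0.1354  0.0622]
```

View pics/w1.png

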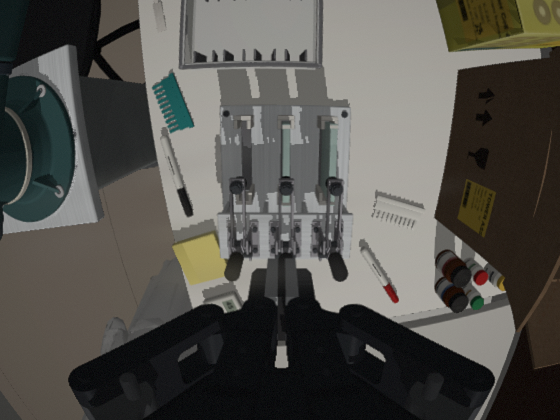

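Wrist view: the grip tops are at (232,262), (285,265, partly hidden) and (338,265). The cassettes are at about (286,150) and (330,150). The station fit is origin (0.489, −0.0904) and yaw −6.9°, and the cassette length comes out at 101 mm, which matches. I'll start with the middle clamp.

```bash
python3 -c "
from h import *
go(.4809,-.1569,.190,83.1)"
```

```text
shift [-0.0547  0.0037  0.169 ] twist 0.006 dist 0.178 cur yaw 83.44 tilt [-0.001 -0.    -1.   ] clk 2.5 F [-1.5 -1.4 -2.6]
```

Call:
play_rows(
  commands=[
    [[-0.05,0.004,0.02],0.006],
    [[-0.055,0.004,0.06],0.006],
    [[-0.055,0.004,0.1],0.006],
    [[-0.055,0.004,0.13],0.006],
    [[-0.055,0.004,0.155],0.006],
    [[-0.055,0.004,0.169],0.006],
    [[-0.055,0.004,0.169],0.006],
    [[-0.055,0.004,0.169],0.006],
  ],
)

```text
clock: 3.35
eef_pos: [0.4791, -0.1525, 0.1915]
tool_rot: [2.348, 2.087, 0.0]
wrist_force: [0.6, -0.6, -0.0]
opening: 0.0003
grasp_force: 0.0
```

```bash
python3 -c "
from h import *
go(.4809,-.1569,.190,83.1)"
```

```text
shift [-0.0042  0.0023  0.0015] twist 0.003 dist 0.005 cur yaw 83.28 tilt [ 0. -0. -1.] clk 3.4 F [ 0.6 -0.6 -0. ]
```

Call:
play_rows(
  commands=[
    [[-0.01,0,0],0],
    [[-0.022,0,-0.002],0],
    [[-0.034,0,-0.004],0],
    [[-0.047,0,-0.004],0],
    [[-0.06,0,0.002],0],
    [[-0.073,0,0.009],0],
    [[-0.083,0,0.015],0],
    [[-0.086,0,0.017],0],
  ],
)

```text
clock: 4.15
eef_pos: [0.4693, -0.2386, 0.174]
tool_rot: [-2.349, -2.086, -0.004]
wrist_force: [2.6, 21.3, 27.5]
opening: 0.0
grasp_force: 17.2
```

```bash
python3 -c "
from h import *
go(.4809,-.1569,.190,83.1)"
```

```text
shift [ 0.0826  0.0019 -0.0158] twist 0.002 dist 0.084 cur yaw 83.23 tilt [ 0.002  0.002 -1.   ] clk 4.2 F [ 2.6 21.3 27.5]
```

The push ended at 35 N against the stop, as expected. Next is clamp2.

Call:
play_rows(
  commands=[
    [[0.005,0,-0.02],0],
    [[0.03,0.01,-0.055],0],
    [[0.06,0.035,-0.06],0],
    [[0.082,0.058,-0.055],0],
    [[0.082,0.058,-0.035],0],
    [[0.082,0.058,-0.015],0],
    [[0.082,0.058,-0.015],0],
    [[0.082,0.058,-0.015],0],
  ],
)

```text
clock: 4.95
eef_pos: [0.5359, -0.1638, 0.1892]
tool_rot: [-2.348, -2.086, 0.001]
wrist_force: [0.1, -0.3, 0.1]
opening: 0.0
grasp_force: 0.0
```

```bash
python3 -c "
from h import *
go(.5365,-.1637,.190,83.1)"
```

```text
shift [ 0.0002  0.0006 -0.0008] twist 0.002 dist 0.001 cur yaw 83.24 tilt [-0.001 -0.    -1.   ] clk 5.0 F [ 0.1 -0.3  0.1]
```

Call:
play_rows(
  commands=[
    [[-0.01,0,0],0],
    [[-0.02,0,-0.002],0],
    [[-0.031,0,-0.004],0],
    [[-0.043,0,-0.004],0],
    [[-0.056,0,0.001],0],
    [[-0.069,0,0.008],0],
    [[-0.079,0,0.013],0],
    [[-0.082,0,0.015],0],
  ],
)

```text
clock: 5.75
eef_pos: [0.5267, -0.2453, 0.174]
tool_rot: [-2.348, -2.086, -0.004]
wrist_force: [0.3, 20.4, 25.5]
opening: -0.0001
grasp_force: 16.3
```

Call:
play_rows(
  commands=[
    [[0.005,0,-0.02],0],
    [[0.03,-0.03,-0.055],0],
    [[0.06,-0.07,-0.06],0],
    [[0.082,-0.112,-0.055],0],
    [[0.082,-0.112,-0.035],0],
    [[0.082,-0.112,-0.015],0],
    [[0.082,-0.112,-0.015],0],
    [[0.082,-0.112,-0.015],0],
  ],
)

```text
clock: 6.55
eef_pos: [0.4249, -0.1506, 0.1892]
tool_rot: [-2.348, -2.087, 0.001]
wrist_force: [0.4, -0.2, -0.2]
opening: -0.0001
grasp_force: 0.0
```

```bash
python3 -c "
from h import *
go(.4253,-.1502,.190,83.1)"
```

```text
shift [ 0.0004  0.0004 -0.0008] twist 0.003 dist 0.001 cur yaw 83.25 tilt [-0.001 -0.    -1.   ] clk 6.5 F [ 0.4 -0.2 -0.2]
```

Call:
play_rows(
  commands=[
    [[-0.01,0,0],0],
    [[-0.02,0,-0.002],0],
    [[-0.031,0,-0.004],0],
    [[-0.043,0,-0.004],0],
    [[-0.056,0,0.001],0],
    [[-0.069,0,0.008],0],
    [[-0.079,0,0.013],0],
    [[-0.082,0,0.015],0],
  ],
)

```text
clock: 7.35
eef_pos: [0.4154, -0.2322, 0.1739]
tool_rot: [-2.348, -2.086, -0.004]
wrist_force: [0.4, 22.3, 30.8]
opening: 0.0
grasp_force: 18.7
```

Call:
play_rows(
  commands=[
    [[0.005,0,-0.02],0],
    [[0.03,0.02,-0.06],0],
    [[0.07,0.04,-0.1],0],
    [[0.11,0.056,-0.14],0],
    [[0.15,0.056,-0.17],0],
    [[0.18,0.056,-0.17],0],
    [[0.18,0.056,-0.17],0],
    [[0.18,0.056,-0.17],0],
  ],
  fingers=0,
)

```text
clock: 8.15
eef_pos: [0.4923, -0.0593, 0.3438]
tool_rot: [2.346, 2.089, -0.001]
wrist_force: [0.4, -0.4, -0.4]
opening: 0.0427
grasp_force: 0.0
```

Run:
```python
from h import *
p,d,P=snap('wrist');np.savez('w2.npz',p=p,d=d,P=P);cv2.imwrite('pics/w2.png',p[:,:,::-1])
for nm,z0,z1 in(('cass',.088,.105),('high',.16,.22),('rim',.05,.062)):
    m=(P[...,2]>z0)&(P[...,2]<z1)&(abs(P[...,0]-.485)<.13)&(P[...,1]<.22)&(P[...,1]>-.3)
    n,l,st,c=cv2.connectedComponentsWithStats(m.astype(np.uint8))
    for i in range(1,n):
        if st[i,4]>60: Q=P[l==i];print(nm,st[i],*rect(Q),np.round(np.median(Q,0),4))
```

```text
cass [278 160   9  83 596] [489.3 -89.9] [100.9   9.3] 83.2 [ 0.4898 -0.0871  0.0975]
cass [322 160  13  82 687] [544.3 -95.3] [100.    9.8] 83.1 [ 0.5442 -0.0926  0.0973]
high [273 296  17  39 563] [ 477.6 -182.3] [43.1 16.7] 83.1 [ 0.4784 -0.1784  0.2   ]
high [232 300   8  32  72] [ 428.8 -184.6] [20.7  3.1] 70.8 [ 0.4302 -0.1807  0.1921]
high [323 301   9  32  69] [ 524.8 -196.5] [ 3.5 21.1] 6.4 [ 0.5244 -0.1922  0.1905]
high [232 348  11  10  72] [ 413.4 -256.4] [13.4 12.8] 82.7 [ 0.4129 -0.2579  0.1617]
high [321 349  11   9  71] [ 523.8 -270.8] [13.6 12.8] 85.8 [ 0.5235 -0.2715  0.1619]
high [275 351  12   8  69] [ 466.8 -265.1] [13.2 11.4] 5.1 [ 0.4678 -0.2652  0.1617]
rim [ 171    0  150  101 3237] [464.8 105. ] [133.8 189.3] 82.4 [0.4631 0.0928 0.056 ]
rim [317 149  18  29 113] [548.6 -55.8] [37.7 21.1] 83.4 [ 0.5457 -0.0454  0.0597]
rim [314 179   8  58  86] [ 536.7 -115.6] [77.9  7. ] 76.5 [ 0.5361 -0.1274  0.0564]
```

View pics/w2.png

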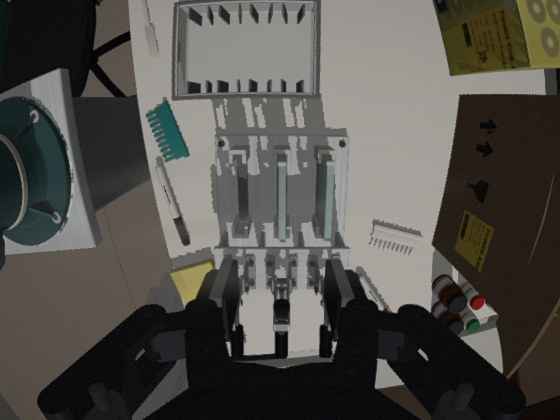

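All three clamps are open: the arms are upright at (235/280/325, 300) and the handles lie back. Next I'll grasp cassette1.

```bash
python3 -c "
from h import *
go(.4903,-.0820,.090,83.1)"
```

```text
shift [-0.0219  0.001   0.2534] twist 0.003 dist 0.254 cur yaw 83.29 tilt [-0.001 -0.    -1.   ] clk 8.2 F [ 0.3  0.3 -0.2]
```

Call:
play_rows(
  commands=[
    [[-0.02,0.001,0.045],0.003],
    [[-0.022,0.001,0.09],0.003],
    [[-0.022,0.001,0.135],0.003],
    [[-0.022,0.001,0.17],0.003],
    [[-0.022,0.001,0.2],0.003],
    [[-0.022,0.001,0.225],0.003],
    [[-0.022,0.001,0.245],0.003],
    [[-0.022,0.001,0.253],0.003],
  ],
)

```text
clock: 9.0
eef_pos: [0.4889, -0.0825, 0.0888]
tool_rot: [-2.351, -2.079, 0.003]
wrist_force: [1.1, 0.9, 0.7]
opening: 0.0429
grasp_force: 0.0
```

Call:
play_rows(
  commands=[
    [[0,0,0.001],0],
    [[0,0,0.001],0],
    [[0,0,0.001],0],
    [[0,0,0.001],0],
    [[0,0,0.001],0],
    [[0,0,0.001],0],
  ],
  fingers=1,
  force=30,
)

```text
clock: 9.6
eef_pos: [0.4909, -0.0816, 0.0907]
tool_rot: [2.35, 2.083, 0.001]
wrist_force: [-1.2, -1.5, 7.2]
opening: 0.0079
grasp_force: 34.6
```

Run:
```python
from h import *
go(.4903,-.0820,.090,83.1);print(ctrl.sense()['opening'],ctrl.sense()['grasp_force'])
p,d,P=snap('top')
m=(P[...,2]>.045)&(P[...,2]<.07)&(abs(P[...,0]-.47)<.14)&(abs(P[...,1]-.115)<.105)
n,l,st,c=cv2.connectedComponentsWithStats(m.astype(np.uint8));i=1+np.argmax(st[1:,4]);Q=P[l==i];print(*rect(Q),m.sum())
```

```text
shift [-0.0005 -0.0006  0.0007] twist 0.0 dist 0.001 cur yaw 83.11 tilt [ 0.001 -0.001 -1.   ] clk 9.6 F [-1.2 -1.5  7.2]
0.007868948843547961 34.64507818222046
[467.8 105.5] [134.1 188.1] 82.6 721
```

Call:
play_rows(
  commands=[
    [[0,0,-0.01],0],
    [[0,0,-0.025],0],
    [[0,0,-0.045],0],
    [[0,0,-0.065],0],
    [[0,0,-0.085],0],
    [[0,0,-0.085],0],
  ],
)

```text
clock: 10.25
eef_pos: [0.4915, -0.0816, 0.1777]
tool_rot: [2.348, 2.082, 0.003]
wrist_force: [1.0, 0.5, -2.0]
opening: 0.0081
grasp_force: 33.6
```

```bash
python3 -c "
from h import *
print(ctrl.sense()['opening'],ctrl.sense()['grasp_force'])
go(.4483,.1164,.15,82.5)"
```

```text
0.008094206066997083 33.57105910778046
shift [ 0.1914 -0.0667  0.0273] twist 0.011 dist 0.205 cur yaw 83.11 tilt [ 0.004 -0.001 -1.   ] clk 10.2 F [ 1.   0.5 -2. ]
```

Call:
play_rows(
  commands=[
    [[0.02,-0.007,0],0.011],
    [[0.055,-0.02,0],0.011],
    [[0.095,-0.034,0],0.011],
    [[0.135,-0.048,0],0.011],
    [[0.17,-0.06,0],0.011],
    [[0.191,-0.067,0],0.011],
    [[0.191,-0.067,0.01],0.011],
    [[0.191,-0.067,0.01],0.011],
  ],
)

```text
clock: 11.05
eef_pos: [0.4461, 0.1164, 0.1638]
tool_rot: [-2.361, -2.072, 0.002]
wrist_force: [0.2, -0.4, 0.1]
opening: 0.0076
grasp_force: 33.5
```

Run:
```python
from h import *
p,d,P=snap('wrist');np.savez('w3.npz',p=p,d=d,P=P);cv2.imwrite('pics/w3.png',p[:,:,::-1])
go(.4483,.1164,.15,82.5)
m=(P[...,2]>.045)&(P[...,2]<.07)&(abs(P[...,0]-.47)<.14)&(abs(P[...,1]-.115)<.105)
n,l,st,c=cv2.connectedComponentsWithStats(m.astype(np.uint8))
for i in range(1,n):
    if st[i,4]>100:Q=P[l==i];print(*rect(Q),st[i])
```

```text
shift [0.0007 0.0018 0.0142] twist -0.0 dist 0.014 cur yaw 82.48 tilt [-0.001 -0.    -1.   ] clk 11.1 F [-0.7  0.4 -0.6]
[464.7 105.7] [134.2 188.3] 82.5 [ 181  137  252  164 9462]
```

View pics/w3.png

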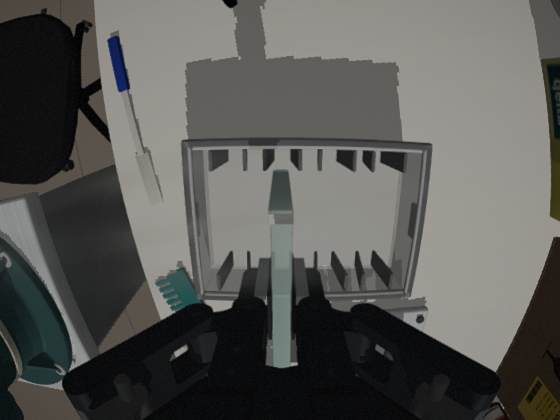

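Wrist view: the cassette hangs upright (282,290) over the tank, and the rim fit puts the tank at (0.4647, 0.1057). The tool is already aligned on the slot at −20, so I'll lower it.

Call:
play_rows(
  commands=[
    [[0,0,0.02],0],
    [[0,0,0.035],0],
    [[0,0,0.048],0],
    [[0,0,0.06],0],
    [[0,0,0.07],0],
    [[0,0,0.078],0],
    [[0,0,0.083],0],
    [[0,0,0.083],0],
  ],
)

```text
clock: 11.9
eef_pos: [0.4467, 0.1161, 0.0815]
tool_rot: [-2.362, -2.07, 0.001]
wrist_force: [0.3, -0.8, 0.1]
opening: 0.0082
grasp_force: 33.5
```

Call:
play_rows(
  commands=[
    [[0,0,0.001],0],
    [[0,0,0.002],0],
    [[0,0,0.003],0],
  ],
)

```text
clock: 12.2
eef_pos: [0.4474, 0.1164, 0.0796]
tool_rot: [2.362, 2.07, 0.002]
wrist_force: [-6.2, -2.4, 26.8]
opening: 0.0081
grasp_force: 37.5
```

Call:
play_rows(
  commands=[
    [[0,0,0],0],
    [[0,0,0],0],
    [[0,0,0],0],
    [[0,0,-0.01],0],
    [[0,0,-0.03],0],
    [[0,0,-0.06],0],
    [[0,0,-0.1],0],
    [[0,0,-0.14],0],
  ],
  fingers=0.3,
)

```text
clock: 13.0
eef_pos: [0.4463, 0.1163, 0.2211]
tool_rot: [-2.362, -2.071, 0.0]
wrist_force: [0.4, -0.1, 0.4]
opening: 0.03
grasp_force: 0.0
```

Run:
```python
from h import *
p,d,P=snap('wrist');cv2.imwrite('pics/w4.png',p[:,:,::-1])
for z0,z1 in((.075,.095),(.095,.11),(.045,.065)):
    m=(P[...,2]>z0)&(P[...,2]<z1)&(abs(P[...,0]-.47)<.14)&(abs(P[...,1]-.115)<.105)
    n,l,st,c=cv2.connectedComponentsWithStats(m.astype(np.uint8))
    for i in range(1,n):
        if st[i,4]>100:Q=P[l==i];print(z0,*rect(Q),st[i],np.median(Q,0).round(4))
go(.5455,-.0887,.170,83.1)
```

```text
0.075 [446.3 108.3] [100.8   8.8] 82.8 [ 277  154   12  115 1189] [0.4469 0.1139 0.0865]
0.045 [464.8 105.8] [133.  188.8] 82.3 [ 199  132  206  137 5995] [0.4877 0.1358 0.0559]
0.045 [420.   56.9] [23.4 27.5] 84.3 [250 243  28  26 400] [0.4204 0.0519 0.0543]
0.045 [456.2  51.9] [22.9 23.6] 82.9 [288 243  24  26 362] [0.455  0.0472 0.054 ]
shift [-0.1908  0.1228  0.0575] twist -0.011 dist 0.234 cur yaw 82.48 tilt [ 0.007  0.001 -1.   ] clk 13.1 F [-0.9 -0.6  7.7]
```

Cassette1 is seated: its top is at 86.5 mm and it's centred in its slot. Now cassette2.

Call:
play_rows(
  commands=[
    [[-0.03,0.02,0],-0.011],
    [[-0.07,0.045,0],-0.011],
    [[-0.115,0.075,0],-0.011],
    [[-0.155,0.1,0.0],-0.011],
    [[-0.191,0.123,0.02],-0.011],
    [[-0.191,0.123,0.058],-0.011],
    [[-0.191,0.123,0.058],-0.011],
    [[-0.191,0.123,0.058],-0.011],
  ],
  fingers=0.1,
)

```text
clock: 13.85
eef_pos: [0.5433, -0.0887, 0.1618]
tool_rot: [-2.35, -2.083, 0.001]
wrist_force: [-0.2, -1.1, 0.9]
opening: 0.0383
grasp_force: 0.0
```

```bash
python3 -c "
from h import *
go(.5455,-.0886,.090,83.1)"
```

```text
shift [0.0003 0.0022 0.0718] twist 0.0 dist 0.072 cur yaw 83.11 tilt [-0.001  0.    -1.   ] clk 13.8 F [-0.2 -1.1  0.9]
```

Call:
play_rows(
  commands=[
    [[0,0.002,0.02],0],
    [[0,0.002,0.04],0],
    [[0,0.002,0.055],0],
    [[0,0.002,0.067],0],
    [[0,0.002,0.072],0],
    [[0,0.002,0.072],0],
  ],
)

```text
clock: 14.45
eef_pos: [0.546, -0.089, 0.0895]
tool_rot: [2.35, 2.084, 0.0]
wrist_force: [0.3, 0.9, 0.7]
opening: 0.0389
grasp_force: 0.0
```

Call:
play_rows(
  commands=[
    [[0,0,0],0],
    [[0,0,0],0],
    [[0,0,0],0],
    [[0,0,0],0],
    [[0,0,0],0],
    [[0,0,0],0],
  ],
  fingers=1,
)

```text
clock: 15.05
eef_pos: [0.5461, -0.0895, 0.0898]
tool_rot: [2.35, 2.083, 0.001]
wrist_force: [-0.4, 0.8, 5.1]
opening: 0.0082
grasp_force: 31.3
```

Call:
play_rows(
  commands=[
    [[0,0,-0.01],0],
    [[0,0,-0.025],0],
    [[0,0,-0.045],0],
    [[0,0,-0.065],0],
    [[0,0,-0.085],0],
    [[0,0,-0.085],0],
  ],
)

```text
clock: 15.65
eef_pos: [0.5469, -0.0897, 0.177]
tool_rot: [2.348, 2.081, 0.003]
wrist_force: [0.1, -1.0, -1.1]
opening: 0.008
grasp_force: 30.3
```

Run:
```python
from h import *
print(ctrl.sense()['opening'],ctrl.sense()['grasp_force'])
p,d,P=snap('top')
m=(P[...,2]>.045)&(P[...,2]<.07)&(abs(P[...,0]-.47)<.14)&(abs(P[...,1]-.115)<.105)
n,l,st,c=cv2.connectedComponentsWithStats(m.astype(np.uint8));i=1+np.argmax(st[1:,4]);Q=P[l==i];print(*rect(Q),m.sum())
# slot -60 : tank (.4650,.1057) yaw -7.5, +8.4mm along y
c=np.array([.4650,.1057])+R.from_euler('z',-7.5,degrees=True).as_matrix()[:2,:2]@[-.06,.0084];print(c)
go(*c,.164,82.5)
```

```text
0.007996042208468033 30.30279815196991
[468.1 105.5] [133.9 188.8] 82.5 755
[0.40660973 0.12185971]
shift [ 0.1931 -0.1642  0.0109] twist 0.01 dist 0.254 cur yaw 83.1 tilt [ 0.002 -0.001 -1.   ] clk 15.7 F [-0.3  1.  -0.8]
```

Call:
play_rows(
  commands=[
    [[0.02,-0.017,0],0.01],
    [[0.055,-0.047,0],0.01],
    [[0.09,-0.077,0],0.01],
    [[0.125,-0.106,0],0.01],
    [[0.16,-0.136,0],0.01],
    [[0.193,-0.164,0],0.01],
    [[0.193,-0.164,0.01],0.01],
    [[0.193,-0.164,0.01],0.01],
  ],
)

```text
clock: 16.5
eef_pos: [0.4051, 0.1224, 0.1629]
tool_rot: [-2.359, -2.074, 0.002]
wrist_force: [0.3, -1.2, -0.2]
opening: 0.0083
grasp_force: 30.2
```

Run:
```python
from h import *
p,d,P=snap('wrist')
m=(P[...,2]>.045)&(P[...,2]<.062)&(abs(P[...,0]-.47)<.14)&(abs(P[...,1]-.115)<.105)
n,l,st,c=cv2.connectedComponentsWithStats(m.astype(np.uint8))
for i in range(1,n):
    if st[i,4]>100:Q=P[l==i];print(*rect(Q),st[i])
go(.4066,.1215,.0795,82.5)
```

```text
[464.8 105.4] [134.5 188.6] 82.3 [ 236  138  241  164 8706]
[441.4 109.8] [99.4  8.7] 77.9 [326 160  21 124 493]
shift [-0.0002  0.0009  0.0839] twist 0.001 dist 0.084 cur yaw 82.57 tilt [-0.001 -0.    -1.   ] clk 16.6 F [ 0.7 -0.1 -0.8]
```

Call:
play_rows(
  commands=[
    [[0,0.001,0.02],0],
    [[0,0.001,0.035],0],
    [[0,0.001,0.048],0],
    [[0,0.001,0.06],0],
    [[0,0.001,0.07],0],
    [[0,0.001,0.078],0],
    [[0,0.001,0.083],0],
    [[0,0.001,0.085],0],
  ],
)

```text
clock: 17.35
eef_pos: [0.4072, 0.1216, 0.0787]
tool_rot: [-2.362, -2.072, 0.0]
wrist_force: [-3.1, -0.7, 32.2]
opening: 0.0081
grasp_force: 35.5
```

Call:
play_rows(
  commands=[
    [[0,0,0],0],
    [[0,0,0],0],
    [[0,0,0],0],
    [[0,0,-0.01],0],
    [[0,0,-0.03],0],
    [[0,0,-0.06],0],
    [[0,0,-0.1],0],
    [[0,0,-0.14],0],
  ],
  fingers=0.3,
)

```text
clock: 18.15
eef_pos: [0.4066, 0.1218, 0.2213]
tool_rot: [2.361, 2.072, 0.0]
wrist_force: [0.9, -0.0, -1.0]
opening: 0.0298
grasp_force: 0.0
```

Run:
```python
from h import *
p,d,P=snap('wrist')
for z0,z1 in((.075,.095),(.095,.11),(.045,.065)):
    m=(P[...,2]>z0)&(P[...,2]<z1)&(abs(P[...,0]-.47)<.14)&(abs(P[...,1]-.115)<.105)
    n,l,st,c=cv2.connectedComponentsWithStats(m.astype(np.uint8))
    for i in range(1,n):
        if st[i,4]>100:Q=P[l==i];print(z0,*rect(Q),st[i],np.median(Q,0).round(4))
go(.50,.33,.36,130)
```

```text
0.075 [406.1 115.7] [99.9  9.6] 82.4 [ 276  152   13  115 1178] [0.4073 0.1198 0.0865]
0.075 [445.5 109.1] [98.9 10.1] 82.4 [ 321  154   18  114 1298] [0.4458 0.1165 0.0863]
0.045 [464.7 105.1] [134.6 188. ] 82.5 [ 243  132  200  138 6812] [0.4727 0.1178 0.0557]
0.045 [440.9 109.8] [99.9  8.6] 77.6 [317 150  16 105 310] [0.4421 0.1162 0.0555]
shift [ 0.2183  0.0646 -0.1324] twist -0.828 dist 0.263 cur yaw 82.54 tilt [ 0.007  0.001 -1.   ] clk 18.2 F [1.  0.2 7. ]
```

Both cassettes are seated. Next is the hook stand; I'll check the clearance around it and hover.

Run:
```python
from h import *
P=np.load('top0.npz')['P'].reshape(-1,3)
for y in np.arange(.3,.8,.05):
    print(round(y,2),[ round(float(np.max(P[(abs(P[:,1]-y)<.025)&(abs(P[:,0]-x)<.025),2],initial=0)),2) for x in np.arange(.3,.9,.05)])
go(.515,.355,.35,127)
```

```text
0.3 [0.01, 0.01, 0.03, 0.02, 0.01, 0.01, 0.14, 0.92, 0.64, 0.64, 0.64, 0.64, 0.01]
0.35 [0.01, 0.01, 0.02, 0.01, 0.11, 0.15, 0.63, 0.92, 0.64, 0.64, 0.64, 0.64, 0.0]
0.4 [0.03, 0.02, 0.02, 0.01, 0.14, 0.11, 0.63, 0.64, 0.64, 0.64, 0.64, 0.01, 0.01]
0.45 [0.02, 0.03, 0.03, 0.15, 0.15, 0.12, 0.63, 0.64, 0.64, 0.64, 0.64, 0.64, 0.02]
0.5 [0.01, 0.01, 0.01, 0.01, 0.02, 0.02, 0.63, 0.64, 0.64, 0.64, 0.64, 0.64, 0.02]
0.55 [0.01, 0.01, 0.01, 0.3, 0.29, 0.29, 0.3, 0.64, 0.64, 0.64, 0.64, 0.64, 0.03]
0.6 [0.01, 0.02, 0.01, 0.3, 0.3, 0.3, 0.3, 0.64, 0.64, 0.64, 0.64, 0.64, 0.04]
0.65 [0.02, 0.02, 0.02, 0.3, 0.3, 0.3, 0.3, 0.3, 0.29, 0.05, 0.05, 0.03, 0.06]
0.7 [0.01, 0.02, 0.02, 0.3, 0.3, 0.3, 0.3, 0.3, 0.3, 0.05, 0.3, 0.04, 0.05]
0.75 [0.01, 0.24, 0.24, 0.3, 0.3, 0.3, 0.3, 0.3, 0.29, 0.31, 0.31, 0.03, 0.03]
shift [ 0.245   0.0762 -0.1222] twist -0.776 dist 0.284 cur yaw 82.54 tilt [ 0.007  0.001 -1.   ] clk 18.2 F [1.  0.2 7. ]
```

Call:
play_rows(
  commands=[
    [[0.03,0.01,-0.09],-0.15],
    [[0.06,0.02,-0.11],-0.3],
    [[0.1,0.03,-0.11],-0.45],
    [[0.13,0.04,-0.11],-0.6],
    [[0.16,0.05,-0.11],-0.75],
    [[0.18,0.06,-0.11],-0.9],
    [[0.2,0.06,-0.11],-1.05],
    [[0.22,0.06,-0.11],-1.2],
  ],
  fingers=0.1,
)

```text
clock: 19.0
eef_pos: [0.4952, 0.3329, 0.3295]
tool_rot: [0.769, 3.046, 0.0]
wrist_force: [0.4, 0.9, 1.5]
opening: 0.0379
grasp_force: 0.0
```

Call:
play_rows(
  commands=[
    [[0,0,0],-0.15],
    [[0,0,0],-0.3],
    [[0,0,0],-0.45],
    [[0,0,0],-0.6],
    [[0,0,0],-0.75],
    [[0,0,0],-0.9],
    [[0,0,0],-1.05],
    [[0,0,0],-1.2],
  ],
)

```text
clock: 19.8
eef_pos: [0.4949, 0.332, 0.3298]
tool_rot: [-1.085, 2.948, 0.0]
wrist_force: [-0.7, -0.1, 0.4]
opening: 0.0384
grasp_force: 0.0
```

```bash
python3 -c "
from h import *
go(.485,.42,.35,-53);print(ctrl.sense()['qpos'].round(2))"
```

```text
shift [-0.0495  0.0734 -0.0202] twist -1.512 dist 0.091 cur yaw -139.6 tilt [ 0.  0. -1.] clk 19.8 F [-0.7 -0.1  0.4]
[ 0.45  0.39  0.34  1.53  0.   -0.25]
```

Call:
play_rows(
  commands=[
    [[-0.01,0.02,0],-0.15],
    [[-0.02,0.04,0],-0.3],
    [[-0.04,0.06,0],-0.45],
    [[-0.05,0.073,0],-0.6],
    [[-0.05,0.073,0],-0.75],
    [[-0.05,0.073,0],-0.9],
    [[-0.05,0.073,0],-1.05],
    [[-0.05,0.073,0],-1.2],
  ],
)

```text
clock: 20.6
eef_pos: [0.4862, 0.4201, 0.3297]
tool_rot: [-2.56, 1.821, -0.0]
wrist_force: [0.1, 0.6, -0.4]
opening: 0.0382
grasp_force: 0.0
```

Call:
play_rows(
  commands=[
    [[0,0,0],-0.15],
    [[0,0,0],-0.3],
    [[0,0,0],-0.31],
    [[0,0,0],-0.31],
  ],
)

```text
clock: 21.0
eef_pos: [0.4864, 0.4201, 0.3295]
tool_rot: [-2.803, 1.418, -0.0]
wrist_force: [-0.2, -0.1, 0.6]
opening: 0.0384
grasp_force: 0.0
```

Run:
```python
from h import *
p,d,P=snap('wrist');np.savez('w5.npz',p=p,d=d,P=P);cv2.imwrite('pics/w5.png',p[:,:,::-1])
go(.485,.42,.35,-53)
for z0,z1 in((.128,.150),(.09,.106),(.108,.127)):
    m=(P[...,2]>z0)&(P[...,2]<z1)&(abs(P[...,0]-.54)<.13)&(abs(P[...,1]-.38)<.14)
    n,l,st,c=cv2.connectedComponentsWithStats(m.astype(np.uint8))
    for i in range(1,n):
        if st[i,4]>50:Q=P[l==i];print(z0,*rect(Q),st[i],np.median(Q,0).round(4))
```

```text
shift [-0.0008  0.0012 -0.0207] twist -0.012 dist 0.021 cur yaw -53.68 tilt [ 0.  0. -1.] clk 21.1 F [ 0.2 -0.1  0.9]
0.128 [564.3 336.4] [ 9.8 52.1] 70.7 [248  51  37  48 520] [0.564  0.3367 0.1412]
0.128 [490.8 435.8] [ 9.6 52.3] 70.9 [250 176  36  47 560] [0.492  0.4344 0.1411]
0.09 [603.7 322.7] [ 9.6 18. ] 71.1 [238  39  15  18 132] [0.6038 0.3226 0.1013]
0.09 [528.6 349.1] [ 9.4 24.5] 69.1 [279  96  19  23 189] [0.528  0.3493 0.1014]
0.09 [512.  427.9] [ 9.7 55.9] 73.1 [240 152  36  41 295] [0.5219 0.4245 0.1012]
0.09 [462.1 445.7] [ 9.2 40.5] 69.8 [275 198  23  31 172] [0.4539 0.447  0.1014]
0.108 [555.8 330.4] [10.9  5.8] 39.8 [272  73  12   7  57] [0.555  0.3301 0.1208]
0.108 [586.9 353. ] [47.7  6.1] 36.6 [216  74  48   8 268] [0.5867 0.353  0.1189]
0.108 [489.6 429.7] [12.8 52.7] 78.7 [251 172  35  42 152] [0.4847 0.4294 0.121 ]
0.108 [516.6 454.1] [43.4  5.5] 36.8 [219 191  41   7 228] [0.5173 0.4545 0.1189]
```

View pics/w5.png

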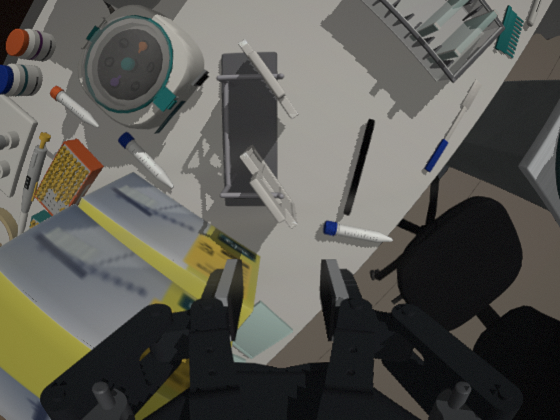

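The dams hang turned about 34° from square on the rods: the bars are at (0.5643, 0.3364) and (0.4908, 0.4358), with their long axis at 160.7° and tops at 0.141, as expected. The rods run at 36.7°. I'll take dam0 first with tool yaw −19.3°.

```bash
python3 -c "
from h import *
go(.5645,.3364,.20,-19.3)"
```

```text
shift [ 0.1137 -0.0133  0.1293] twist -0.6 dist 0.173 cur yaw -53.68 tilt [ 0.  0. -1.] clk 21.1 F [ 0.2 -0.1  0.9]
```

Call:
play_rows(
  commands=[
    [[0.03,-0.003,0.01],-0.15],
    [[0.06,-0.007,0.03],-0.3],
    [[0.09,-0.01,0.05],-0.45],
    [[0.114,-0.013,0.08],-0.6],
    [[0.114,-0.013,0.11],-0.6],
    [[0.114,-0.013,0.129],-0.6],
    [[0.114,-0.013,0.129],-0.6],
    [[0.114,-0.013,0.129],-0.6],
  ],
)

```text
clock: 21.85
eef_pos: [0.5649, 0.3364, 0.2007]
tool_rot: [-3.098, 0.523, -0.0]
wrist_force: [-0.0, -0.6, 0.4]
opening: 0.0384
grasp_force: 0.0
```

```bash
python3 -c "
from h import *
go(.5645,.3364,.148,-19.3)"
```

```text
shift [-0.0004  0.0002  0.0527] twist 0.002 dist 0.053 cur yaw -19.16 tilt [ 0.  0. -1.] clk 21.9 F [-0.  -0.6  0.4]
```

Call:
play_rows(
  commands=[
    [[0,0,0.015],0],
    [[0,0,0.03],0],
    [[0,0,0.042],0],
    [[0,0,0.05],0],
    [[0,0,0.0527],0],
    [[0,0,0.0527],0],
  ],
)

```text
clock: 22.45
eef_pos: [0.5649, 0.3364, 0.1474]
tool_rot: [-3.098, 0.521, -0.0]
wrist_force: [0.0, 0.9, 1.3]
opening: 0.0383
grasp_force: 0.0
```

Call:
play_rows(
  commands=[
    [[0,0,0],0],
    [[0,0,0],0],
    [[0,0,0],0],
    [[0,0,0],0],
    [[0,0,0],0],
    [[0,0,0],0],
  ],
  fingers=1,
)

```text
clock: 23.05
eef_pos: [0.5651, 0.3364, 0.1477]
tool_rot: [-3.098, 0.52, -0.001]
wrist_force: [-0.2, -0.3, 5.0]
opening: 0.0081
grasp_force: 34.3
```

```bash
python3 -c "
from h import *
s=ctrl.sense();e=s['eef_pos'];print(e)
u=np.array([-.802,-.597])*.06
go(e[0]+u[0],e[1]+u[1],e[2]+.0085,-19.3)"
```

```text
[0.5651389  0.33643087 0.14773152]
shift [-0.0338  0.0496 -0.0086] twist 0.004 dist 0.061 cur yaw -19.07 tilt [ 0.001  0.    -1.   ] clk 23.1 F [-0.2 -0.3  5. ]
```

Call:
play_rows(
  commands=[
    [[0,0,-0.004],0],
    [[0,0,-0.0085],0],
    [[0,0,-0.0085],0],
    [[-0.007,0.01,-0.0085],0],
    [[-0.015,0.022,-0.0085],0],
    [[-0.025,0.036,-0.0085],0],
    [[-0.034,0.05,-0.0085],0],
    [[-0.034,0.05,-0.0085],0],
  ],
)

```text
clock: 23.85
eef_pos: [0.5151, 0.2994, 0.156]
tool_rot: [3.098, -0.521, -0.001]
wrist_force: [0.9, 0.1, -0.3]
opening: 0.008
grasp_force: 33.5
```

Run:
```python
from h import *
s=ctrl.sense();print(s['opening'],s['grasp_force'])
p,d,P=snap('top')
m=(P[...,2]>.045)&(P[...,2]<.07)&(abs(P[...,0]-.47)<.14)&(abs(P[...,1]-.115)<.105)
n,l,st,c=cv2.connectedComponentsWithStats(m.astype(np.uint8));i=1+np.argmax(st[1:,4]);Q=P[l==i];print(*rect(Q),m.sum())
M=R.from_euler('z',-7.5,degrees=True).as_matrix()[:2,:2]
c=np.array([.4650,.1057])+M@[.06,0];print(c)
go(*c,.23,-97.5)
```

```text
0.007985730416081882 33.542298674583435
[468.  105.7] [133.9 188.7] 82.4 777
[0.52448669 0.09786843]
shift [ 0.074   0.1883 -0.074 ] twist 1.369 dist 0.215 cur yaw -19.08 tilt [ 0.  0. -1.] clk 23.9 F [-0.   0.4 -0.9]
```

Call:
play_rows(
  commands=[
    [[0,0.005,-0.02],0.1],
    [[0.0,0.01,-0.05],0.25],
    [[0.01,0.03,-0.078],0.4],
    [[0.02,0.06,-0.078],0.55],
    [[0.03,0.09,-0.078],0.7],
    [[0.045,0.12,-0.078],0.85],
    [[0.06,0.15,-0.078],1.0],
    [[0.074,0.188,-0.078],1.15],
  ],
)

```text
clock: 24.7
eef_pos: [0.526, 0.0976, 0.2338]
tool_rot: [-2.311, 2.127, -0.001]
wrist_force: [1.0, 0.5, -0.5]
opening: 0.0079
grasp_force: 33.5
```

Call:
play_rows(
  commands=[
    [[0,0,0],0.15],
    [[0,0,0],0.219],
    [[0,0,0],0.219],
    [[0,0,0],0.219],
  ],
)

```text
clock: 25.1
eef_pos: [0.5254, 0.0985, 0.2337]
tool_rot: [-2.074, 2.359, -0.0]
wrist_force: [0.2, 0.7, -0.9]
opening: 0.0082
grasp_force: 33.5
```

Run:
```python
from h import *
p,d,P=snap('wrist');cv2.imwrite('pics/w6.png',p[:,:,::-1])
for z0,z1 in((.045,.062),(.075,.095)):
    m=(P[...,2]>z0)&(P[...,2]<z1)&(abs(P[...,0]-.47)<.14)&(abs(P[...,1]-.115)<.105)
    n,l,st,c=cv2.connectedComponentsWithStats(m.astype(np.uint8))
    for i in range(1,n):
        if st[i,4]>100:Q=P[l==i];print(*rect(Q),st[i])
go(.5245,.0979,.134,-97.5)
```

```text
[464.7 105. ] [134.1 188.6] 82.5 [ 245  122  193  135 4919]
[449.8 106.9] [100.3   7.2] 78.4 [353 141  17 102 434]
[410.2 114.4] [101.9   7.2] 79.0 [390 145  20  98 578]
[463.9 160.6] [ 25.2 115.9] 82.6 [ 292  231  109   26 1281]
[445.7 107.9] [100.7  10.1] 82.5 [ 360  145   22  110 1337]
[406.1 115.1] [101.5  10.5] 82.4 [ 399  149   25  106 1341]
shift [0.0008 0.0007 0.0997] twist 0.002 dist 0.1 cur yaw -97.36 tilt [ 0.  0. -1.] clk 25.1 F [-0.7 -0.3  0.4]
```

View pics/w6.png

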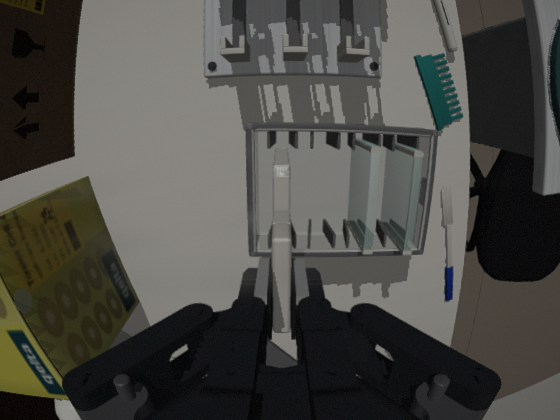

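Wrist view: the dam hangs straight over the outer slot at (281,240), and the two cassettes stand at (363,195) and (403,195). I'll lower the dam.

Call:
play_rows(
  commands=[
    [[0.001,0.001,0.025],0.002],
    [[0.001,0.001,0.045],0.002],
    [[0.001,0.001,0.06],0.002],
    [[0.001,0.001,0.075],0.002],
    [[0.001,0.001,0.087],0.002],
    [[0.001,0.001,0.096],0.002],
    [[0.001,0.001,0.101],0.002],
    [[0.001,0.001,0.102],0.002],
  ],
)

```text
clock: 25.95
eef_pos: [0.5247, 0.0976, 0.1325]
tool_rot: [-2.069, 2.362, -0.002]
wrist_force: [-1.5, 0.6, 17.1]
opening: 0.0079
grasp_force: 36.4
```

Call:
play_rows(
  commands=[
    [[0,0,0],0],
    [[0,0,0],0],
    [[0,0,0],0],
    [[0,0,-0.01],0],
    [[0,0,-0.03],0],
    [[0,0,-0.06],0],
    [[0,0,-0.1],0],
    [[0,0,-0.13],0],
  ],
  fingers=0.2,
)

```text
clock: 26.75
eef_pos: [0.5238, 0.0975, 0.2647]
tool_rot: [-2.068, 2.363, -0.002]
wrist_force: [1.1, 0.2, -0.2]
opening: 0.0339
grasp_force: 0.0
```

Run:
```python
from h import *
p,d,P=snap('wrist')
for z0,z1 in((.11,.15),(.045,.062),(.075,.095)):
    m=(P[...,2]>z0)&(P[...,2]<z1)&(abs(P[...,0]-.47)<.14)&(abs(P[...,1]-.115)<.105)
    n,l,st,c=cv2.connectedComponentsWithStats(m.astype(np.uint8))
    for i in range(1,n):
        if st[i,4]>100:Q=P[l==i];print(z0,*rect(Q),st[i],np.median(Q,0).round(4))
go(.4908,.4358,.25,-19.3)
```

```text
0.11 [523.  97.] [51.9  8.4] 82.5 [277 172  11  63 639] [0.5225 0.094  0.1263]
0.045 [465. 105.] [134.5 188.4] 82.5 [ 247  122  177  124 5406] [0.4708 0.0919 0.0559]
0.045 [450. 107.] [101.2   4.8] 80.4 [348 139  10  92 309] [0.4494 0.1008 0.0536]
0.045 [410.5 114.5] [101.    8.5] 78.6 [381 143  16  91 467] [0.4099 0.1118 0.0535]
0.075 [517.6  60. ] [25.4  8.4] 82.5 [278 140  10  30 287] [0.5176 0.0595 0.0864]
0.075 [445.7 107.2] [100.6  10. ] 82.3 [ 352  142   19  100 1110] [0.4464 0.1059 0.0862]
0.075 [406.  115.1] [101.   10.4] 82.4 [ 388  146   22   97 1118] [0.407  0.112  0.0861]
shift [-0.3307  0.0788  0.0185] twist -1.367 dist 0.34 cur yaw -97.61 tilt [ 0.007  0.    -1.   ] clk 26.8 F [-1.  -0.5  3.9]
```

Dam0 is seated with its top at 126 mm. Now dam1.

Call:
play_rows(
  commands=[
    [[-0.04,0.01,-0.03],-0.15],
    [[-0.08,0.02,-0.04],-0.3],
    [[-0.12,0.03,-0.04],-0.45],
    [[-0.16,0.04,-0.04],-0.6],
    [[-0.2,0.05,-0.04],-0.75],
    [[-0.24,0.06,-0.04],-0.9],
    [[-0.28,0.07,-0.04],-1.05],
    [[-0.33,0.079,-0.04],-1.2],
  ],
)

```text
clock: 27.6
eef_pos: [0.4887, 0.4354, 0.3027]
tool_rot: [-3.044, 0.774, -0.001]
wrist_force: [1.1, -0.9, 0.1]
opening: 0.0339
grasp_force: 0.0
```

Run:
```python
from h import *
p,d,P=snap('wrist')
for z0,z1 in((.128,.150),):
    m=(P[...,2]>z0)&(P[...,2]<z1)&(abs(P[...,0]-.54)<.13)&(abs(P[...,1]-.38)<.14)
    n,l,st,c=cv2.connectedComponentsWithStats(m.astype(np.uint8))
    for i in range(1,n):
        if st[i,4]>50:Q=P[l==i];print(z0,*rect(Q),st[i],np.median(Q,0).round(4))
go(.4908,.4358,.2,-19.3)
```

```text
0.128 [490.8 435.8] [ 9.  52.7] 70.6 [270 166  18  58 591] [0.493  0.4348 0.1412]
shift [0.0058 0.0037 0.1009] twist -0.148 dist 0.101 cur yaw -27.79 tilt [-0.001  0.002 -1.   ] clk 27.6 F [-4.6  5.  -3.6]
```

Call:
play_rows(
  commands=[
    [[0.003,0.002,0.02],-0.148],
    [[0.004,0.003,0.05],-0.148],
    [[0.004,0.003,0.08],-0.148],
    [[0.004,0.003,0.1],-0.148],
    [[0.004,0.003,0.1],-0.148],
    [[0.004,0.003,0.1],-0.148],
  ],
  fingers=0.1,
)

```text
clock: 28.25
eef_pos: [0.4914, 0.4297, 0.2027]
tool_rot: [-3.092, 0.556, -0.0]
wrist_force: [0.5, -0.2, 1.0]
opening: 0.0387
grasp_force: 0.0
```

```bash
python3 -c "
from h import *
go(.4908,.4358,.148,-19.4)"
```

```text
shift [-0.0028 -0.0055  0.0547] twist -0.017 dist 0.055 cur yaw -20.39 tilt [ 0.  0. -1.] clk 28.2 F [ 0.5 -0.2  1. ]
```

Call:
play_rows(
  commands=[
    [[-0.003,-0.0055,0.01],-0.017],
    [[-0.003,-0.0055,0.03],-0.017],
    [[-0.003,-0.0055,0.043],-0.017],
    [[-0.003,-0.0055,0.052],-0.017],
    [[-0.003,-0.0055,0.0547],-0.017],
    [[-0.003,-0.0055,0.0547],-0.017],
  ],
)

```text
clock: 28.85
eef_pos: [0.4906, 0.4361, 0.1472]
tool_rot: [-3.096, 0.529, -0.0]
wrist_force: [0.5, 0.0, 0.2]
opening: 0.0381
grasp_force: 0.0
```

Call:
play_rows(
  commands=[
    [[0,0,0],0],
    [[0,0,0],0],
    [[0,0,0],0],
    [[0,0,0],0],
    [[0,0,0],0],
    [[0,0,0],0],
  ],
  fingers=1,
)

```text
clock: 29.45
eef_pos: [0.4907, 0.436, 0.1476]
tool_rot: [-3.096, 0.53, -0.001]
wrist_force: [-0.3, -0.1, 5.6]
opening: 0.008
grasp_force: 34.5
```

Call:
play_rows(
  commands=[
    [[0,0,-0.004],0],
    [[0,0,-0.0085],0],
    [[0,0,-0.0085],0],
    [[-0.007,0.01,-0.0085],0],
    [[-0.015,0.022,-0.0085],0],
    [[-0.025,0.036,-0.0085],0],
    [[-0.034,0.05,-0.0085],0],
    [[-0.034,0.05,-0.0085],0],
  ],
)

```text
clock: 30.25
eef_pos: [0.4405, 0.3992, 0.1558]
tool_rot: [3.096, -0.529, -0.001]
wrist_force: [0.2, 1.1, -0.4]
opening: 0.0079
grasp_force: 33.7
```

Run:
```python
from h import *
s=ctrl.sense();print(s['opening'],s['grasp_force'])
p,d,P=snap('top')
m=(P[...,2]>.045)&(P[...,2]<.07)&(abs(P[...,0]-.47)<.14)&(abs(P[...,1]-.115)<.105)
n,l,st,c=cv2.connectedComponentsWithStats(m.astype(np.uint8));i=1+np.argmax(st[1:,4]);Q=P[l==i];print(*rect(Q),m.sum())
M=R.from_euler('z',-7.5,degrees=True).as_matrix()[:2,:2]
c=np.array([.4650,.1055])+M@[.02,0];print(c)
go(*c,.234,-97.5)
```

```text
0.007868401763510004 33.719674944877625
[467.9 105.7] [133.7 188.5] 82.4 812
[0.4848289  0.10288948]
shift [ 0.1396  0.2656 -0.0782] twist 1.363 dist 0.31 cur yaw -19.41 tilt [ 0.  0. -1.] clk 30.3 F [ 0.5 -0.1 -0.1]
```

Call:
play_rows(
  commands=[
    [[0,0.005,-0.03],0.1],
    [[0.01,0.02,-0.07],0.25],
    [[0.02,0.05,-0.11],0.4],
    [[0.04,0.09,-0.125],0.55],
    [[0.06,0.13,-0.125],0.7],
    [[0.085,0.17,-0.125],0.85],
    [[0.11,0.21,-0.125],1.0],
    [[0.125,0.24,-0.125],1.15],
  ],
)

```text
clock: 31.1
eef_pos: [0.4812, 0.1298, 0.2807]
tool_rot: [-2.302, 2.137, -0.001]
wrist_force: [0.5, -0.6, 0.4]
opening: 0.0079
grasp_force: 33.7
```

```bash
python3 -c "
from h import *
go(.4848,.1029,.25,-97.5)"
```

```text
shift [ 0.027  -0.0016  0.0307] twist 0.206 dist 0.041 cur yaw -85.72 tilt [ 0.001 -0.    -1.   ] clk 31.1 F [ 0.5 -0.6  0.4]
```

Call:
play_rows(
  commands=[
    [[0.015,-0.001,0],0.1],
    [[0.027,-0.0016,0],0.206],
    [[0.027,-0.0016,0.02],0.206],
    [[0.027,-0.0016,0.031],0.206],
    [[0.027,-0.0016,0.031],0.206],
    [[0.027,-0.0016,0.031],0.206],
  ],
)

```text
clock: 31.7
eef_pos: [0.484, 0.1056, 0.2498]
tool_rot: [2.08, -2.354, -0.0]
wrist_force: [0.2, -0.2, -0.3]
opening: 0.0081
grasp_force: 33.7
```

Run:
```python
from h import *
p,d,P=snap('wrist')
for z0,z1 in((.115,.135),(.045,.062),(.075,.095)):
    m=(P[...,2]>z0)&(P[...,2]<z1)&(abs(P[...,0]-.47)<.14)&(abs(P[...,1]-.115)<.105)
    n,l,st,c=cv2.connectedComponentsWithStats(m.astype(np.uint8))
    for i in range(1,n):
        if st[i,4]>200:Q=P[l==i];print(z0,*rect(Q),st[i],np.median(Q,0).round(4))
go(.4848,.1029,.1322,-97.5)
```

```text
0.115 [523.6  96.6] [52.   9.4] 82.7 [224 173  15  65 825] [0.5226 0.0951 0.1261]
0.045 [465. 105.] [134.2 189. ] 82.5 [ 205  120  190  129 4931] [0.4743 0.0686 0.056 ]
0.045 [439.2 118.2] [116.   70.7] 82.8 [ 291  140   74  110 1083] [0.4287 0.1638 0.0549]
0.075 [523.5  97.1] [101.2   9.1] 82.4 [230 139  15 107 642] [0.5205 0.076  0.0863]
0.075 [445.8 107.5] [101.    9.6] 82.4 [ 315  139   16  108 1149] [0.4462 0.1042 0.0864]
0.075 [406.3 114.8] [101.    9.7] 82.0 [ 354  143   21  106 1203] [0.407  0.1115 0.0862]
shift [ 0.0026 -0.001   0.1179] twist 0.008 dist 0.118 cur yaw -97.06 tilt [ 0.  0. -1.] clk 31.8 F [-0.3  0.1 -0.8]
```

Call:
play_rows(
  commands=[
    [[0.0026,-0.001,0.03],0.008],
    [[0.0026,-0.001,0.055],0.008],
    [[0.0026,-0.001,0.075],0.008],
    [[0.0026,-0.001,0.09],0.008],
    [[0.0026,-0.001,0.102],0.008],
    [[0.0026,-0.001,0.112],0.008],
    [[0.0026,-0.001,0.118],0.008],
    [[0.0026,-0.001,0.1185],0.008],
  ],
)

```text
clock: 32.55
eef_pos: [0.4855, 0.1028, 0.1318]
tool_rot: [-2.069, 2.361, -0.002]
wrist_force: [-0.6, 0.7, 11.5]
opening: 0.008
grasp_force: 36.4
```

Call:
play_rows(
  commands=[
    [[0,0,0],0],
    [[0,0,0],0],
    [[0,0,0],0],
    [[0,0,-0.01],0],
    [[0,0,-0.03],0],
    [[0,0,-0.06],0],
    [[0,0,-0.1],0],
    [[0,0,-0.13],0],
  ],
  fingers=0.3,
)

```text
clock: 33.35
eef_pos: [0.4844, 0.1026, 0.264]
tool_rot: [-2.069, 2.362, -0.002]
wrist_force: [0.7, -0.3, 0.0]
opening: 0.0299
grasp_force: 0.0
```

Run:
```python
from h import *
p,d,P=snap('wrist')
for z0,z1 in((.115,.135),(.045,.062),(.075,.095)):
    m=(P[...,2]>z0)&(P[...,2]<z1)&(abs(P[...,0]-.47)<.14)&(abs(P[...,1]-.115)<.105)
    n,l,st,c=cv2.connectedComponentsWithStats(m.astype(np.uint8))
    for i in range(1,n):
        if st[i,4]>200:Q=P[l==i];print(z0,*rect(Q),st[i],np.median(Q,0).round(4))
go(.4,.106,.32,-97.5)
```

```text
0.115 [484.4 101.7] [52.2  8.5] 82.2 [276 173  11  62 648] [0.4843 0.0987 0.1262]
0.115 [523.5  96.6] [51.6  9.4] 82.4 [228 174  14  61 734] [0.5226 0.095  0.1261]
0.045 [464.8 104.9] [134.1 188.3] 82.5 [ 209  122  182  124 5443] [0.466  0.0863 0.0559]
0.045 [410.1 114.2] [101.4   7.4] 78.8 [348 141  15  92 302] [0.4093 0.1059 0.053 ]
0.075 [523.4  96.9] [101.1   9.3] 82.9 [233 140  15 103 584] [0.5203 0.0721 0.0864]
0.075 [479.9  64. ] [25.1  8.4] 82.4 [276 140  10  29 286] [0.4799 0.0641 0.0865]
0.075 [445.6 107.7] [101.4   9.9] 82.2 [ 315  141   15  103 1054] [0.4462 0.1041 0.0864]
0.075 [405.7 115. ] [101.2  10.5] 82.6 [ 353  144   18  101 1131] [0.4067 0.1134 0.0862]
shift [ 0.0079  0.0849 -0.0528] twist -0.001 dist 0.1 cur yaw -97.56 tilt [ 0.007  0.    -1.   ] clk 33.4 F [-1.7 -0.7  3.7]
```

All four slots are filled at the right heights. I'll back off and check that the clamps are fully open.

Call:
play_rows(
  commands=[
    [[0.02,0,-0.05],0],
    [[0.05,0,-0.08],0],
    [[0.09,0,-0.09],0],
    [[0.13,0,-0.09],0],
    [[0.16,0,-0.09],0],
    [[0.16,0,-0.09],0],
    [[0.16,0,-0.09],0],
  ],
)

```text
clock: 34.1
eef_pos: [0.4632, -0.0562, 0.3514]
tool_rot: [-2.068, 2.365, -0.0]
wrist_force: [-0.7, 0.2, 0.8]
opening: 0.0299
grasp_force: 0.0
```

Run:
```python
from h import *
O=np.array([.489,-.0904]);M=R.from_euler('z',-6.93,degrees=True).as_matrix()[:2,:2]
p,d,P=snap('wrist');np.savez('w7.npz',p=p,d=d,P=P)
cv2.imwrite('pics/w7.png',p[:,:,::-1])
S=P.copy();S[...,:2]=(P[...,:2]-O)@M
for x in(-.056,0,.056):
    m=(abs(S[...,0]-x)<.003)&(S[...,1]<-.12)&(S[...,1]>-.2)&(S[...,2]>.1)
    Q=S[m];f=np.polyfit(Q[:,1],Q[:,2],1) if len(Q)>5 else None
    print(x,len(Q),'slope deg',None if f is None else np.degrees(np.arctan(f[0])),'expected -25.8; y',Q[:,1].min().round(4),'zmax',Q[:,2].max().round(4))
    m=(abs(S[...,0]-x)<.01)&(S[...,1]>-.115)&(S[...,1]<-.03)&(S[...,2]>.15);Q=S[m];print('  arm',len(Q),Q[:,1].max().round(3),Q[:,2].max().round(3))
```

```text
-0.056 221 slope deg -32.458798546774126 expected -25.8; y -0.1604 zmax 0.1559
  arm 926 -0.072 0.206
0 241 slope deg -33.292530620320676 expected -25.8; y -0.1614 zmax 0.1569
  arm 923 -0.072 0.205
0.056 297 slope deg -32.70885816296656 expected -25.8; y -0.1663 zmax 0.1593
  arm 973 -0.071 0.205
```

View pics/w7.png

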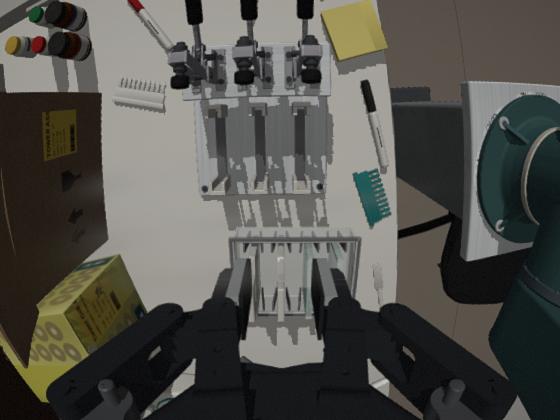

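Final view: the arms stand upright at (187/246/310, 60) with tops at 205 mm, the stated fully open height, and the handles lie back. All four tank slots are filled. Handing in.

Run:
```python
from h import *
p,d,P=snap('top')
for z0,z1 in((.118,.135),(.078,.095)):
    m=(P[...,2]>z0)&(P[...,2]<z1)&(abs(P[...,0]-.47)<.1)&(abs(P[...,1]-.105)<.07)
    print(z0,m.sum(),*rect(P[m]))
print(ctrl.hand_in())
```

```text
0.118 128 [506.5  99.6] [50.6 48.7] 82.2
0.078 390 [467.  106.4] [100.8 129.1] 81.3
the job is handed in; nothing more can be done
None
```

All three clamps are swung fully open, both cassettes (the first place was empty) and both dams stand fully down in the four tank slots, and the job is handed in at about 34 s with no verdict returned.

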